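# Wedge the specimen carriage into its tapered dovetail way and stack the tray on it

### The arm

A 6-joint arm with a two-finger parallel gripper is mounted at the origin on a cart in front of the work surface, level with it; the furniture and walls round the work are solid. World frame = base frame: x ahead of the robot, y to its left, z up, the work surface at z = 0. Lengths are in m, angles in degrees, forces in N, time in s.
With the tool pointing down it reaches from about 0.325 to 1 m from the base axis. Payload 5.1 kg.
Tool frame: the origin (TCP) lies on the centre line of the jaws, within the pads' length; the fingertips stand manip.tip_extent ahead of it and the grasp point (between the pads) lies 8 mm behind it (manip.tip_extent is the distance from the TCP to the fingertips, in m); z points along the fingers, y is the direction in which the jaws open and shut (so a half turn about z gives the same grasp; the last joint's range is limited). The gripper opens to 85 mm and grips with 20 to 120 N. Pads are 22 mm wide; open, the fingers measure 114 mm over their backs; the gripper's body (76 mm by 85 mm) begins 54 mm behind the grasp point. The pads swing forward as they close: fully open they stand 13 mm farther back than shut.
Start: joints at [-81.681, 7.093, 94.555, -0, 78.352, -4.733], TCP at [0.147, -0.633, 0.215] pointing down, gripper open.
Joint ranges: [-149.61, 149.61], [-58.7, 133.49], [1.44, 155.28], [-77.14, 257.14], [18.33, 153.61], [-166.67, 166.67]. Speed limits (degrees/s): [147.25, 147.25, 180, 180, 180, 180].

### API

Orientations are given as [roll, pitch, yaw] about the fixed x, y, z axes, in that order (R = Rz(yaw) Ry(pitch) Rx(roll)).
In Python, from plant import manip gives the robot as it stands. The module is installed in compiled form; this text tells all that it offers.
- The arm moves only by the tool step_arm, never from a script. Its argument "plan" is text: rows parted by semicolons, each of 7 numbers parted by spaces: the shift along the world's x, y, z in m, then the turn, a rotation vector about the world's x, y, z in degrees, then the finger opening in m, from 0 to 0.0854. A call has 1 to 20 rows; each row is the pose to reach, as a shift and turn from the pose commanded when the call began; what a row does not reach only later rows make up. A row lasts 1/12 s, in which the tool goes at most 41.7 mm and 7.16 degrees, less where a joint would pass 70% of its speed; a pose out of reach is approached as far as the arm can. A call with a gripper value outside its range is refused whole. The fingers move at their own pace and stop on an object; "grip_force" is the grip in N (left out, the last holds). Time passes only in rows, so rows that repeat a pose let the fingers close. It gives the time, the measured TCP pose, the force and the opening at its end, in the units of the state.
- manip.get_state(): the state, without advancing time (a new reading comes with each control period).
- manip.camera(name): name is "side" or "top"; returns the picture (400x640x3 uint8, red, green, blue); there is no depth.
- manip.camera_info(name): a dict with "mtx" (3x3 intrinsics, pixels), "world_from_camera" (4x4, takes a point from camera to world coordinates). Camera axes: x right, y down, z forward; pixel columns grow to the right and rows downward; lengths in m; the calibration is good to about 2 mm. A picture is of the moment at which its call begins. camera_info takes no time and is no camera call.
- manip.hand_in(): hands the job in, once; it reports no verdict.
Trained networks look in the newest picture that a camera, given by its name, has taken for a name from the list of things; names that differ only in an ending like _2 or _b are one class to them, and where a whole thing is asked for, a point or a joint stands for the part that bears it (a point fixed in the world has none). Each returns a list of dicts, best first, with "score" (0 to 1); they miss things now and then, are a little off and sometimes report something else, mostly with a low value. They report only what shows in the picture. A call takes as long as a camera call. They do not tell look-alikes from the thing itself.
- manip.masks_of(camera, target): "pixels" (400x640 bool, what is visible of it) and "xy" ([column, row] in pixels, amid what is visible of it).
The state is a dict: "clock": time; "qpos": joint angles; "joint_vel": joint speeds; "joint_torque": joint torques, N m; "tool_pos": TCP position; "eef_rot": TCP orientation; "contact_force": force on the tool from outside, world axes, zero at the start; "torque": the same for the moment, N m; "gripper_width": finger opening in m.
Only numpy, scipy, OpenCV 4.12 (cv2) and the standard library are available. Lean on these libraries where they do the work, as an engineer would, in place of code of your own. Each camera call takes 0.05 s, during which the arm holds its last target. There are 200 camera calls.

### The job

Take the dovetailed aluminium carriage and slide it, narrow end first, along the tapered way of the steel base plate, pressing it firmly home until it wedges tight, its wide end about flush with the ends of the rails. Then stack the grey three-pocket specimen tray on top of the carriage so that its four corner feet drop over the corners of the carriage block and the tray sits flat. Leave the beaker, the loupe and the paste jar where they are.

Things in the scene. Friction and masses are not known exactly. Their poses are not given: they have to be found in the camera images.
- way: Fixed dark steel plate 205x120x8 mm, origin under its centre on the bench, z up, x along the way in the sliding direction: x -102..0 mm is a bare landing, x 0..100 the tapered way between two steel rails (outer sides y +-54, tops 24 mm above the bench, undercut, each converging 5 deg): 66 mm wide at plate level at the mouth (x 0), 48.5 at the far end. No end stop: the taper alone stops the carriage.
- way_mouth (a point): Middle of the wide mouth of the way, on the plate's upper side (8 mm above the bench); same axes as the base.
- way_home (a point): Middle of the way, 50 mm beyond the mouth, on the plate's upper side (8 mm above the bench); same axes. The carriage's underside centre comes here (within 1 mm or so) when it is wedged home.
- carriage_center (a point): Carriage (aluminium, 0.35 kg), centre, 31 mm above its underside; x to the narrow nose (goes first), y across, z up. Dovetail foot 100 mm long, 14 high, 66 wide below at the tail, 48.5 at the nose; on it a centred upright block 90 long (x), 32 wide (y, grip here), top 62 mm above the underside, top 6 mm chamfered in by 4. Starts upright on the bench left or right of the plate.
- carriage_top (a point): Centre of the carriage block's flat top, 62 mm above its underside; same axes.
- tray_center (a point): Tray (grey plastic, 0.12 kg), centre, 16 mm above its feet's ends; x along, y across, z up; a half turn about z is the same. 105 long (x), 47 wide (y, grip here), 32 high: open three-pocket tray, walls 12 to 32 mm up, on four L-shaped corner feet 12 high with 93x35 mm clear between them (1.5 mm play each side of the carriage block). Starts on the bench on the other side of the plate.
- tray_under (a point): Centre of the tray's flat underside between the feet, 12 mm above the feet's ends; rests on the carriage's top when seated; same axes as the tray.
- beaker: Bystander: glass beaker, 52 mm across, 66 mm high; origin at the centre of its bottom.
- loupe: Bystander: small folding loupe, 31 x 64 x 14 mm, lying flat; origin at the centre of its underside.
- jar: Bystander: paste jar with a screw lid, 47 mm across, 36 mm high; origin at the centre of its bottom.
- carriage: The carriage again: centre of its underside, half-way between nose and tail; same axes as carriage_center.
- rail_left: Left rail (y +) of the way, fixed to the plate; origin and axes as the way. The carriage counts as wedged once it is home and both rails press on its flanks for a moment (pressed along the way from behind its block with about 15 N, held briefly); by friction it then stays.
- rail_right: Right rail (y -) of the way, mirror image of the left; origin and axes as the way.
Mind the look-alikes: they are no part of the job. Several things look just like the carriage: the one meant starts farthest to the robot's left. There is more than one size of the part that bears tray_center; the job needs the larger.

How it is judged:
By the outcome, as a careful person would: the job done as asked, in the order asked, and still so for the second after the job is handed in, with the robot touching nothing.
It also fails if it takes over 72 s, if anything falls off the work surface, if the arm or the gripper's body presses on something with over 40 N, if the wrist force passes 120 N, or if a joint passes its speed limit or range.

## Working session

There is one attempt and no reset: what is moved stays moved. The work goes in short steps, Python scripts to look and compute and a tool call to move; the robot and the scene stay as the last step left them, time stands still between calls to the robot, and variables do not carry over. Pictures are saved under pics/ and viewed, about 8 in all and at most 12, crops included, and the job is handed in when it is done.

Besides the shell and the picture viewer there is one more tool, called after "Request:" as name(argument=value, ...) on one line, values as JSON. step_arm: Moves the arm, as the interface text tells. Its arguments: {"type":"object","properties":{"plan":{"type":"string"},"grip_force":{"type":"number"}},"required":["plan"]}

```bash
mkdir -p pics; cat > h.py <<'E'
import numpy as np, cv2
from plant import manip
def snap(c,fn=None):
    im=manip.camera(c)
    if fn: cv2.imwrite('pics/'+fn,im[:,:,::-1])
    return im
def ray(c,uv,z):
    I=manip.camera_info(c);K=np.array(I['mtx']);T=np.array(I['world_from_camera'])
    d=T[:3,:3]@np.linalg.solve(K,[uv[0],uv[1],1.]);o=T[:3,3]
    return o+d*(z-o[2])/d[2]
def proj(c,P):
    I=manip.camera_info(c);K=np.array(I['mtx']);T=np.linalg.inv(np.array(I['world_from_camera']))
    p=T[:3,:3]@np.array(P,float)+T[:3,3];q=K@p;return q[:2]/q[2]
E
python3 - <<'E'
from h import *
a=snap('top');b=snap('side')
cv2.imwrite('pics/a.png',a[:,:,::-1]);cv2.imwrite('pics/b.png',b[:,:,::-1])
print(manip.get_state(),manip.tip_extent)
for c in('top','side'):
    I=manip.camera_info(c);print(c,np.round(I['mtx'],1).tolist(),np.round(I['world_from_camera'],3).tolist())
    for n in['carriage','tray_center','way','beaker','loupe','jar','rail_left']:
        for m in manip.masks_of(c,n): print(c,n,round(m['score'],2),np.round(m['xy']),m['pixels'].sum(),np.round(ray(c,m['xy'],0.03),3))
E
```

```text
{'clock': 0.1, 'qpos': array([-8.16812363e+01,  7.12910511e+00,  9.46274472e+01, -2.54610002e-03,
        7.83500542e+01, -4.73278835e+00]), 'joint_vel': array([-0.00840409,  0.03921826, -0.28660258,  0.06572546,  0.06437443,
       -0.07052104]), 'joint_torque': array([ 1.78992896e-04, -4.24934971e+01, -3.66652393e+01, -3.58018417e-05,
        3.99609373e-03, -7.49526862e-06]), 'tool_pos': array([ 0.14666079, -0.63263917,  0.21387107]), 'eef_rot': array([-1.79893551e+02, -6.31177964e-03,  1.30520626e+01]), 'contact_force': array([-0.13488997, -0.14439159,  0.31614911]), 'torque': array([ 0.00152992, -0.01874341,  0.03907295]), 'gripper_width': 0.08536757077882956} 0.011
top [[371.9, 0.0, 317.0], [0.0, 371.9, 200.2], [0.0, 0.0, 1.0]] [[0.021, -0.983, 0.182, 0.303], [-0.999, -0.026, -0.028, -0.021], [0.032, -0.181, -0.983, 1.333], [0.0, 0.0, 0.0, 1.0]]
top carriage 0.9 [297. 146.] 422 [0.743 0.019 0.03 ]
top carriage 0.78 [202. 224.] 437 [0.448 0.343 0.03 ]
top carriage 0.76 [236. 152.] 433 [0.713 0.24  0.03 ]
top tray_center 0.87 [398. 212.] 412 [ 0.509 -0.346  0.03 ]
top tray_center
[... 547 characters left out ...]
riage 0.78 [347. 299.] 972 [0.462 0.364 0.03 ]
side carriage 0.68 [256. 268.] 789 [0.707 0.253 0.03 ]
side tray_center 0.69 [324. 164.] 108 [ 0.532 -0.432  0.03 ]
side tray_center 0.54 [324. 175.] 203 [ 0.527 -0.328  0.03 ]
side way 0.96 [353. 236.] 1538 [0.434 0.1   0.03 ]
side beaker 0.83 [287. 302.] 627 [0.61  0.376 0.03 ]
side beaker 0.69 [336. 224.] 162 [0.484 0.034 0.03 ]
side loupe 0.6 [404. 284.] 197 [0.312 0.31  0.03 ]
side loupe 0.3 [346. 302.] 1102 [0.466 0.372 0.03 ]
side jar 0.64 [402. 282.] 199 [0.317 0.304 0.03 ]
side jar 0.44 [290. 179.] 93 [ 0.664 -0.287  0.03 ]
side rail_left 0.56 [337. 227.] 199 [0.481 0.054 0.03 ]
side rail_left 0.34 [291. 177.] 124 [ 0.665 -0.307  0.03 ]
```

View pics/a.png

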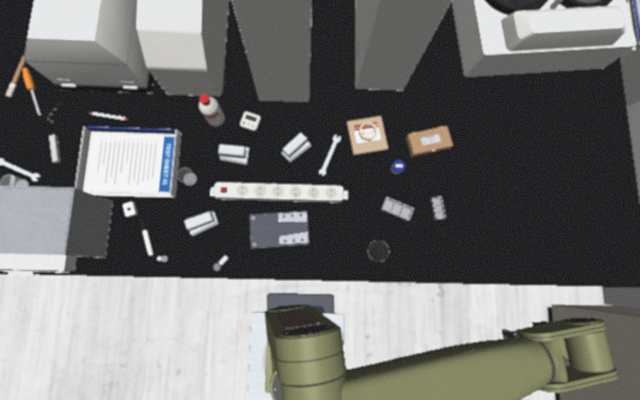

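View pics/b.png

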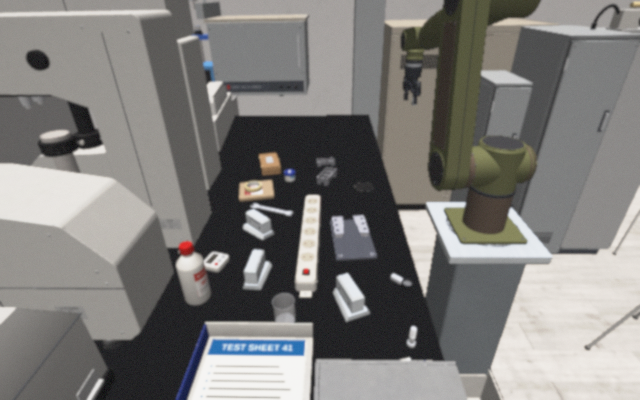

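The top view shows three carriage-like parts, at (202,224), (236,152) and (297,146). The one at (202,224) is farthest to the robot's left (largest y, 0.34), so it is the one meant. There are two trays, at (398,208) and (438,207), and the first is larger. The way at (280,228) has its mouth facing left, so the carriage slides in about −y. I'll confirm with an enlarged crop.

```bash
python3 - <<'E'
import cv2,numpy as np
a=cv2.imread('pics/a.png');b=cv2.imread('pics/b.png')
f=lambda im,u,v,w,h,s:cv2.resize(im[v-h:v+h,u-w:u+w],None,fx=s,fy=s,interpolation=cv2.INTER_CUBIC)
r1=np.hstack([f(a,202,224,25,18,8),f(b,350,298,25,18,8)])
r2=np.hstack([f(a,418,208,40,18,5),f(b,326,170,40,18,5)])
r3=np.hstack([f(a,280,230,40,22,5),f(b,353,237,40,22,5)])
cv2.imwrite('pics/c.png',cv2.resize(np.vstack([r1,r2,r3]),None,fx=.8,fy=.8))
E
```

```text
(no output)
```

View pics/c.png

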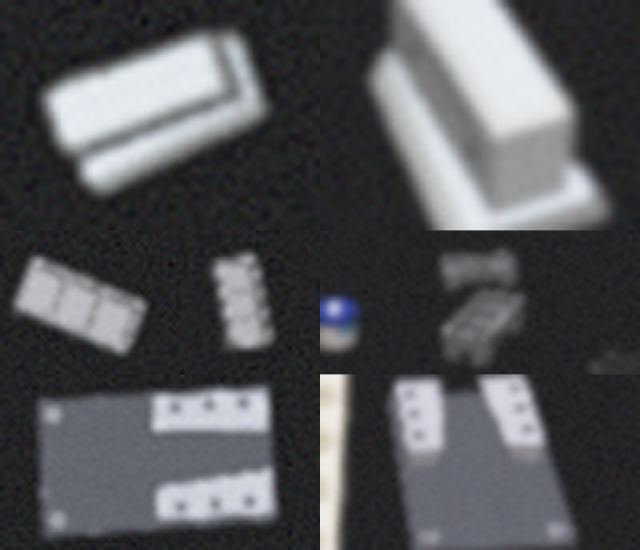

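```bash
cat >> h.py <<'E'
from scipy.optimize import minimize
S=4
def R(y): c,s=np.cos(y),np.sin(y); return np.array([[c,-s,0],[s,c,0],[0,0,1]])
def box(x0,x1,w0,w1,z0,z1):
    return [[x,sg*(w0 if x==x0 else w1)/2,z] for x in(x0,x1) for sg in(-1,1) for z in(z0,z1)]
k=2*14*0.0005
CARR=[np.vstack([box(-.05,.05,.066,.0485,0,.001),box(-.05,.05,.05,.0325,.0135,.014)]),np.vstack([box(-.045,.045,.032,.032,.014,.056),box(-.041,.041,.024,.024,.056,.062)])]
TRAY=[np.array(box(-.0525,.0525,.047,.047,0.0,.032))]
WAY=[np.array(box(-.1025,.1025,.12,.12,0,.008)),np.array(box(0,.1,.108,.108,.008,.024))]
def sil(c,parts,p,crop,zo=0):
    u0,v0,u1,v1=crop;m=np.zeros(((v1-v0)*S,(u1-u0)*S),np.uint8)
    for P in parts:
        W=P@R(p[2]).T+[p[0],p[1],zo]
        q=np.array([proj(c,w) for w in W])
        q=(q-[u0,v0]+.5)*S
        cv2.fillConvexPoly(m,cv2.convexHull(np.round(q*16).astype(np.int32).reshape(-1,1,2)),1,shift=4)
    return cv2.resize(m.astype(np.float32),(u1-u0,v1-v0),interpolation=cv2.INTER_AREA)
def fit(obs,parts,p0,zo=0):
    # obs: list (cam, crop, soft mask 0..1); offsets between cams reported by separate fits
    def cost(p):
        return sum(np.abs(sil(c,parts,p,cr,zo)-m).sum() for c,cr,m in obs)
    r=None
    best=minimize(cost,p0,method='Nelder-Mead',options=dict(initial_simplex=[np.array(p0)+d for d in([0,0,0],[.008,0,0],[0,.008,0],[0,0,.12])],xatol=1e-4,fatol=.02))
    return best.x,best.fun
def soft(im,crop,lo,hi):
    u0,v0,u1,v1=crop;g=im[v0:v1,u0:u1].max(2).astype(float)
    return np.clip((g-lo)/(hi-lo),0,1).astype(np.float32)
E
python3 - <<'E'
from h import *
im={'top':cv2.imread('pics/a.png'),'side':cv2.imread('pics/b.png')}
def go(name,parts,p0s,crops,lohi):
    obs=[(c,cr,soft(im[c],cr,*lohi)) for c,cr in crops.items()]
    for p0 in p0s:
        for o in(obs,obs[:1],obs[1:]):
            x,f=fit(o,parts,p0);print(name,len(o),o[0][0],np.round(x[:2],4),round(np.degrees(x[2]),1),round(f,1))
d=np.radians
go('carr',CARR,[[.44,.35,d(-65)],[.44,.35,d(115)]],{'top':(175,202,228,246),'side':(322,266,378,326)},(30,100))
go('tray',TRAY,[[.51,-.345,d(-113)]],{'top':(375,192,418,226),'side':(314,166,342,188)},(25,85))
go('way',WAY,[[.45,.07,d(-90)]],{'top':(240,203,320,256),'side':(328,212,382,264)},(25,70))
E
```

```text
Traceback (most recent call last):
  File "h.py", line 36, in fit
    best=minimize(cost,p0,method='Nelder-Mead',options=dict(initial_simplex=[np.array(p0)+d for d in([0,0,0],[.008,0,0],[0,.008,0],[0,0,.12])],xatol=1e-4,fatol=.02))
  File "h.py", line 34, in cost
    return sum(np.abs(sil(c,parts,p,cr,zo)-m).sum() for c,cr,m in obs)
  File "h.py", line 34, in <genexpr>
    return sum(np.abs(sil(c,parts,p,cr,zo)-m).sum() for c,cr,m in obs)
                      ~~~^^^^^^^^^^^^^^^^^
  File "h.py", line 27, in sil
    q=np.array([proj(c,w) for w in W])
                ~~~~^^^^^
  File "h.py", line 12, in proj
    I=manip.camera_info(c);K=np.array(I['mtx']);T=np.linalg.inv(np.array(I['world_from_camera']))
ValueError: time passes only in moves, steps and waits
```

```bash
sed -i 's/^def snap/_C={}\ndef info(c):\n    if c not in _C: _C[c]=manip.camera_info(c)\n    return _C[c]\ndef snap/; s/I=manip.camera_info(c)/I=info(c)/' h.py
cat > f1.py <<'E'
from h import *
im={'top':cv2.imread('pics/a.png'),'side':cv2.imread('pics/b.png')}
def go(name,parts,p0s,crops,lohi):
    obs=[(c,cr,soft(im[c],cr,*lohi)) for c,cr in crops.items()]
    for p0 in p0s:
        for o in(obs,obs[:1],obs[1:]):
            x,f=fit(o,parts,p0);print(name,len(o),o[0][0],np.round(x[:2],4),round(np.degrees(x[2]),1),round(f,1))
d=np.radians
go('carr',CARR,[[.44,.35,d(-65)],[.44,.35,d(115)]],{'top':(175,202,228,246),'side':(322,266,378,326)},(30,100))
go('tray',TRAY,[[.51,-.345,d(-113)]],{'top':(375,192,418,226),'side':(314,166,342,188)},(25,85))
go('way',WAY,[[.45,.07,d(-90)]],{'top':(240,203,320,256),'side':(328,212,382,264)},(25,70))
E
python3 f1.py
```

```text
carr 2 top [0.457  0.3496] -64.5 640.4
carr 1 top [0.4595 0.3528] -68.3 257.5
carr 1 side [0.4555 0.3475] -61.9 364.6
carr 2 top [0.4556 0.3483] 118.1 709.7
carr 1 top [0.459  0.3521] 117.1 267.8
carr 1 side [0.4532 0.3468] 113.4 410.0
tray 2 top [ 0.5232 -0.3497] -112.5 341.0
tray 1 top [ 0.5253 -0.3474] -114.0 230.7
tray 1 side [ 0.5215 -0.3564] -116.1 101.9
way 2 top [0.4387 0.0753] -84.2 1132.7
way 1 top [0.4394 0.0782] -84.5 698.5
way 1 side [0.4368 0.0743] -83.6 429.8
```

```bash
python3 -c "
import cv2,numpy as np
for f,c in(('a',(175,202,228,246)),('b',(322,266,378,326)),('a',(375,192,418,226)),('b',(314,166,342,188)),('a',(240,203,320,256)),('b',(328,212,382,264))):
    g=cv2.imread('pics/%s.png'%f)[c[1]:c[3],c[0]:c[2]].max(2);print(np.percentile(g,[5,25,40,50,60,75,95]))"
sed -i 's/(30,100)/(60,150)/;s/(25,85)/(50,120)/;s/(25,70)/(48,85)/' f1.py; python3 f1.py
```

```text
[ 30.  35.  37.  39.  41.  73. 235.]
[ 33.  37.  38.  40.  43. 145. 235.]
[ 30.  36.  38.  40.  44. 136. 192.]
[ 34.    39.    43.    53.5   70.    92.   116.25]
[ 31.  37.  40.  56. 108. 113. 217.]
[ 35.   40.   73.8 111.  114.  116.  212. ]
carr 2 top [0.4567 0.347 ] -67.6 223.6
carr 1 top [0.4604 0.3504] -67.0 43.3
carr 1 side [0.4553 0.3449] -66.7 105.3
carr 2 top [0.4553 0.3467] 113.2 307.0
carr 1 top [0.4604 0.3513] 112.1 82.7
carr 1 side [0.4542 0.3453] 112.1 158.0
tray 2 top [ 0.525  -0.3479] -111.3 129.3
tray 1 top [ 0.5246 -0.3483] -112.2 19.4
tray 1 side [ 0.5209 -0.3589] -110.1 95.7
way 2 top [0.4386 0.0742] -84.6 277.6
way 1 top [0.4406 0.0763] -84.6 87.2
way 1 side [0.4366 0.0705] -84.5 111.9
```

The three-row crop shows the chosen carriage (top row), both trays with the larger on the left, and the way with its rails at the −y end. The silhouette fits agree:

| Part | Position (m) | Yaw |
|---|---|---|
| Carriage | about (0.458, 0.348) | −67° (nose toward −y, clearly the better fit) |
| Way | about (0.4386, 0.0735) | −84.6° |
| Tray | about (0.523, −0.350) | −112° |

Setting out for the carriage.

Request:
step_arm(plan="0.303 0.483 0.035 0 0 80 0.0854;0.303 0.483 0.035 0 0 80 0.0854;0.303 0.483 0.035 0 0 80 0.0854;0.303 0.483 0.035 0 0 80 0.0854;0.303 0.483 0.035 0 0 80 0.0854;0.303 0.483 0.035 0 0 80 0.0854;0.303 0.483 0.035 0 0 80 0.0854;0.303 0.483 0.035 0 0 80 0.0854;0.303 0.483 0.035 0 0 80 0.0854;0.303 0.483 0.035 0 0 80 0.0854;0.303 0.483 0.035 0 0 80 0.0854;0.303 0.483 0.035 0 0 80 0.0854;0.303 0.483 0.035 0 0 80 0.0854;0.311 0.98 -0.065 0 0 99.7 0.0854;0.311 0.98 -0.065 0 0 99.7 0.0854;0.311 0.98 -0.065 0 0 99.7 0.0854;0.311 0.98 -0.065 0 0 99.7 0.0854;0.311 0.98 -0.065 0 0 99.7 0.0854;0.311 0.98 -0.065 0 0 99.7 0.0854;0.311 0.98 -0.065 0 0 99.7 0.0854")

```text
clock: 2.47
tool_pos: [0.4468, 0.1132, 0.1945]
eef_rot: [179.9, 0.0, 112.8]
contact_force: [1.0, -1.2, -0.3]
gripper_width: 0.0855
```

Request:
step_arm(plan="0.005 0.2 -0.03 0 0 0 0.0854;0.005 0.2 -0.03 0 0 0 0.0854;0.005 0.2 -0.03 0 0 0 0.0854;0.005 0.2 -0.03 0 0 0 0.0854;0.005 0.2 -0.03 0 0 0 0.0854;0.005 0.2 -0.03 0 0 0 0.0854;0.005 0.2 -0.03 0 0 0 0.0854;0.005 0.2 -0.03 0 0 0 0.0854")

```text
clock: 3.13
tool_pos: [0.452, 0.3109, 0.1643]
eef_rot: [-180.0, 0.0, 112.8]
contact_force: [0.2, -0.0, -0.3]
gripper_width: 0.0854
```

```bash
python3 - <<'E'
from h import *
a=snap('top');b=snap('side');s=manip.get_state();print(s['tool_pos'],s['eef_rot'])
f=lambda im,u,v,w,h,s:cv2.resize(im[v-h:v+h,u-w:u+w],None,fx=s,fy=s,interpolation=cv2.INTER_CUBIC)
p=s['tool_pos']
for c,im in(('top',a),('side',b)):
    print(c,proj(c,p),proj(c,p+[0,0,-.011]))
cv2.imwrite('pics/d.png',np.hstack([f(a,205,215,40,40,5),f(b,350,270,40,40,5)])[:,:,::-1])
E
```

```text
[0.45234236 0.3101992  0.16470401] [1.79971167e+02 1.08432657e-02 1.12679079e+02]
top [200.58224042 218.00335505] [201.54008634 218.46948916]
side [351.26945082 241.56403734] [351.15602927 245.24090946]
```

View pics/d.png

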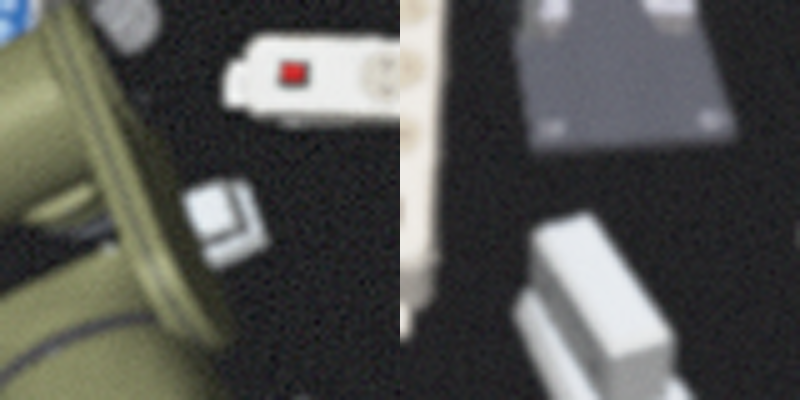

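The top crop shows the carriage partly hidden by the arm. The gripper does not appear in the side crop where its projected position (351,242) says it should, so I'll look at the full side picture.

```bash
python3 - <<'E'
from h import *
b=snap('side','e.png');a=snap('top');cv2.imwrite('pics/e.png',np.hstack([cv2.resize(b,(400,250)),cv2.resize(a,(400,250))])[:,:,::-1]);print(manip.get_state()['qpos'])
E
```

```text
[ 2.88169769e+01 -3.66461097e+00  1.10489984e+02 -5.82889854e-03
  7.31253987e+01  6.17205344e+00]
```

View pics/e.png

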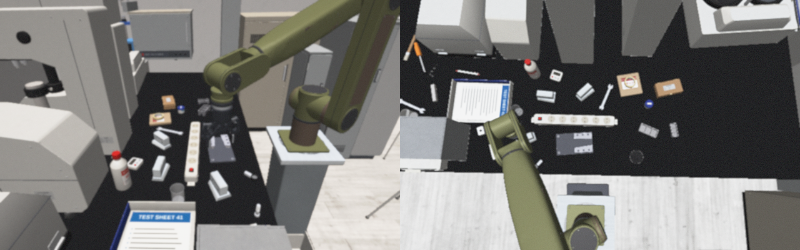

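```bash
python3 - <<'E'
from h import *
b=snap('side').copy();a=snap('top').copy();p=manip.get_state()['tool_pos']
for c,im in(('side',b),('top',a)):
    for h in(-.011,0,.05,.1,.2):
        q=proj(c,p+[0,0,h]);print(c,h,q.round(1));cv2.circle(im,tuple(int(v) for v in q.round()),1,(255,0,0),-1)
f=lambda im,u,v,w,h,s:cv2.resize(im[v-h:v+h,u-w:u+w],None,fx=s,fy=s,interpolation=cv2.INTER_CUBIC)
cv2.imwrite('pics/f.png',np.hstack([f(b,360,200,50,70,4),f(a,190,210,50,70,4)])[:,:,::-1])
E
```

```text
side -0.011 [351.1 245.2]
side 0 [351.2 241.6]
side 0.05 [351.8 224.2]
side 0.1 [352.3 205.9]
side 0.2 [353.6 165.6]
top -0.011 [201.5 218.4]
top 0 [200.6 218. ]
top 0.05 [196.  215.7]
top 0.1 [191.  213.3]
top 0.2 [179.4 207.7]
```

View pics/f.png

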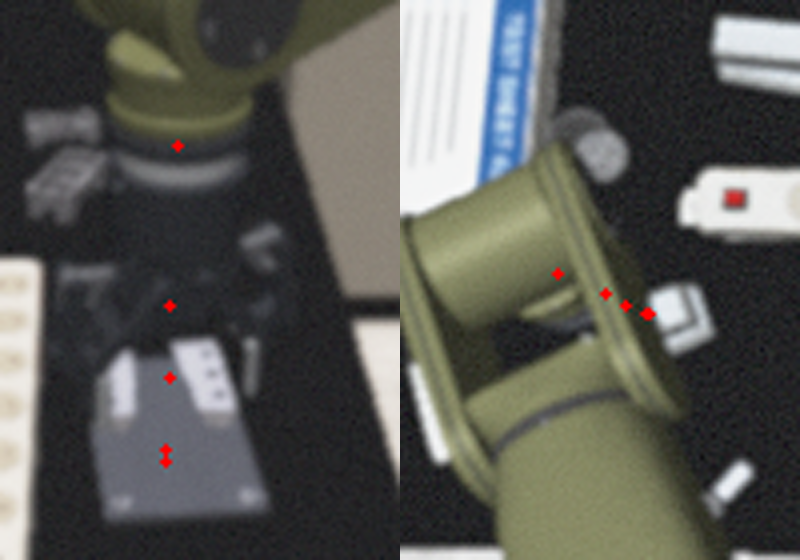

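The gripper's dark fingers line up in column, mid about 351 against 351 projected, and end around row 229. The jaws have ample margin around the 32 mm block, so I'm descending.

Request:
step_arm(plan="0.006 0.037 0 0 0 0 0.0854;0.006 0.037 -0.03 0 0 0 0.0854;0.006 0.037 -0.06 0 0 0 0.0854;0.006 0.037 -0.08 0 0 0 0.0854;0.006 0.037 -0.1 0 0 0 0.0854;0.006 0.037 -0.115 0 0 0 0.0854;0.006 0.037 -0.122 0 0 0 0.0854;0.006 0.037 -0.122 0 0 0 0.0854")

```text
clock: 4.1
tool_pos: [0.457, 0.3469, 0.0404]
eef_rot: [-179.8, 0.0, 112.7]
contact_force: [-0.7, 0.2, -0.2]
gripper_width: 0.0856
```

```bash
python3 - <<'E'
from h import *
b=snap('side');p=manip.get_state();print(p['tool_pos'],p['contact_force'])
f=lambda im,u,v,w,h,s:cv2.resize(im[v-h:v+h,u-w:u+w],None,fx=s,fy=s,interpolation=cv2.INTER_CUBIC)
g=np.clip(255*(f(b,345,270,50,60,6)/255.)**.5,0,255).astype(np.uint8)
cv2.imwrite('pics/g.png',g[:,:,::-1][:600])
E
```

```text
[0.45793104 0.34756337 0.04198034] [ 0.83290089 -0.06965372 -0.48076142]
```

View pics/g.png

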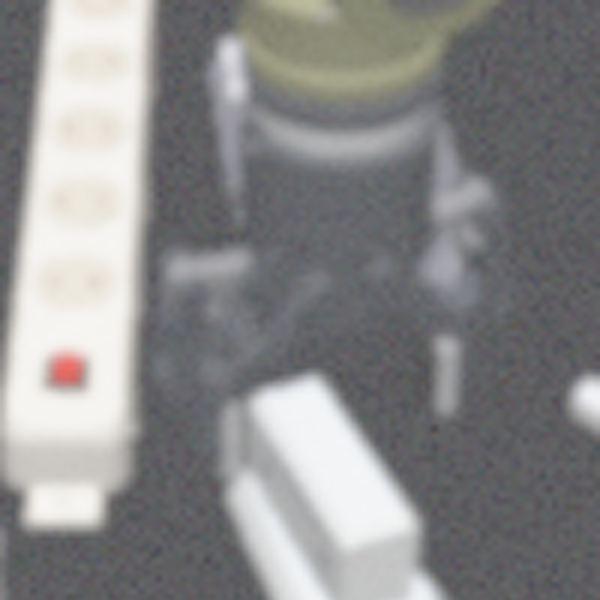

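```bash
python3 - <<'E'
from h import *
l=np.array([295+232/6,210+478/6]);r=np.array([295+447/6,210+415/6])
for z in(.03,.044,.055):
    L=ray('side',l,z);Rr=ray('side',r,z);print(z,L,Rr,(L+Rr)/2,np.linalg.norm(L-Rr),np.degrees(np.arctan2(*(L-Rr)[1::-1])))
for n,X in(('nose top',[.041,0,.062]),('tail top',[-.041,0,.062])):
    print(n,(proj('side',R(np.radians(-67.3))@X+[.458,.3477,0])-[295,210])*6)
E
```

```text
0.03 [0.49464557 0.33219878 0.03      ] [0.40043999 0.29316935 0.03      ] [0.44754278 0.31268407 0.03      ] 0.10197052817525352 22.504259746109998
0.044 [0.49476599 0.34667613 0.044     ] [0.40256276 0.30847628 0.044     ] [0.44866437 0.32757621 0.044     ] 0.09980312586020532 22.504259746110066
0.055 [0.4948606  0.35805119 0.055     ] [0.40423065 0.32050315 0.055     ] [0.44954563 0.33927717 0.055     ] 0.09810016689838168 22.504259746110023
nose top [280.79361735 384.49469104]
tail top [366.53877687 515.58143152]
```

Request:
step_arm(plan="0 0 0 0 0 0 0.02;0 0 0 0 0 0 0.02;0 0 0 0 0 0 0.02;0 0 0 0 0 0 0.02;0 0 0 0 0 0 0.02;0 0 0 0 0 0 0.02;0 0 0 0 0 0 0.02;0 0 0 0 0 0 0.02", grip_force=60)

```text
clock: 4.82
tool_pos: [0.4577, 0.3481, 0.0434]
eef_rot: [-179.9, 0.0, 112.8]
contact_force: [-3.1, -2.1, 5.4]
gripper_width: 0.023
```

```bash
python3 - <<'E'
from h import *
b=snap('side');p=manip.get_state();print(p['tool_pos'],p['contact_force'],p['gripper_width'])
f=lambda im,u,v,w,h,s:cv2.resize(im[v-h:v+h,u-w:u+w],None,fx=s,fy=s,interpolation=cv2.INTER_CUBIC)
g=np.clip(255*(f(b,345,285,40,30,8)/255.)**.5,0,255).astype(np.uint8)
cv2.imwrite('pics/g2.png',g[:,:,::-1][:600])
E
```

```text
[0.45777185 0.34812901 0.04343976] [-3.28354601 -1.21896269  6.37397148] 0.02268406079803422
```

View pics/g2.png

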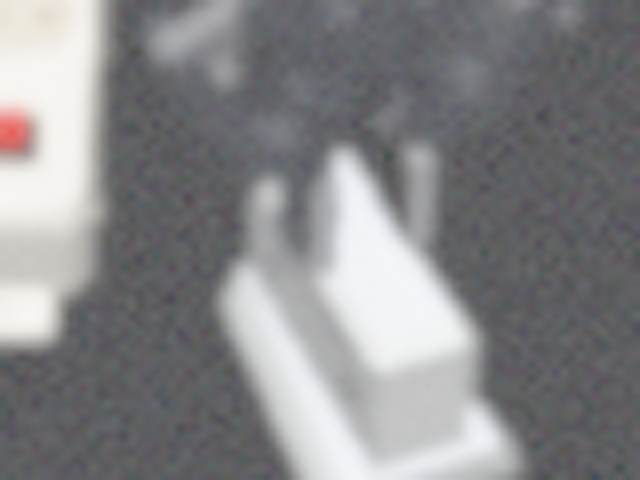

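```bash
python3 - <<'E'
from h import *
for P in([.468,.364,.033],[.468,.364,.071],[.4725,.354,.033]):
    q=proj('side',P);print(P,q,(q-[305,255])*8)
l=[345,288]
for z in(.033,.045,.06,.07):print(z,ray('side',l,z))
# direct raw crop numbers
I=info('side');print(manip.get_state()['torque'])
E
```

```text
[0.468, 0.364, 0.033] [344.62973222 298.11334623] [317.03785778 344.90676982]
[0.468, 0.364, 0.071] [344.88026448 286.55721837] [319.04211587 252.45774698]
[0.4725, 0.354, 0.033] [342.67464761 295.1256299 ] [301.3971809  321.00503922]
0.033 [0.46588612 0.3292068  0.033     ]
0.045 [0.46651616 0.3417275  0.045     ]
0.06 [0.46730371 0.35737836 0.06      ]
0.07 [0.46782875 0.36781228 0.07      ]
[-0.36611853  0.70616899  0.00151489]
```

The closed fingers straddle the block with the left fingertip ending on the block's top-left edge, crop (318,265). The opening of 22.7 mm is also too small for the 32 mm block. So the tips are at the chamfer, higher than the nominal figures say. I'll reopen, go 12 mm lower and close again.

Request:
step_arm(plan="0 0 0 0 0 0 0.07;0 0 0 0 0 0 0.07;0 0 0 0 0 0 0.07;0 0 0 0 0 0 0.07;0 0 -0.006 0 0 0 0.07;0 0 -0.012 0 0 0 0.07;0 0 -0.012 0 0 0 0.07;0 0 -0.012 0 0 0 0.02;0 0 -0.012 0 0 0 0.02;0 0 -0.012 0 0 0 0.02;0 0 -0.012 0 0 0 0.02;0 0 -0.012 0 0 0 0.02;0 0 -0.012 0 0 0 0.02;0 0 -0.012 0 0 0 0.02", grip_force=60)

```text
clock: 6.03
tool_pos: [0.4582, 0.3482, 0.0307]
eef_rot: [180.0, -0.0, 112.8]
contact_force: [-0.8, -0.5, 3.7]
gripper_width: 0.03
```

```bash
python3 - <<'E'
from h import *
b=snap('side');p=manip.get_state();print(p['tool_pos'],p['contact_force'],p['gripper_width'],p['qpos'])
cv2.imwrite('pics/g3raw.png',b[:,:,::-1])
E
```

```text
[0.45822459 0.34827865 0.03076356] [-1.96079943 -0.67816047  4.26824458] 0.029553061156005957 [3.18934371e+01 8.44923184e+00 1.12098437e+02 2.09231312e-04
 5.94269802e+01 9.13850215e+00]
```

Request:
step_arm(plan="0 0 0 0 0 0 0.06;0 0 0 0 0 0 0.06;0 0 0 0 0 0 0.06;0 0 -0.004 0 0 0 0.06;0 0 -0.008 0 0 0 0.06;0 0 -0.012 0 0 0 0.06;0 0 -0.012 0 0 0 0.06;0 0 -0.012 0 0 0 0.02;0 0 -0.012 0 0 0 0.02;0 0 -0.012 0 0 0 0.02;0 0 -0.012 0 0 0 0.02;0 0 -0.012 0 0 0 0.02;0 0 -0.012 0 0 0 0.02;0 0 -0.012 0 0 0 0.02", grip_force=60)

```text
clock: 7.25
tool_pos: [0.4581, 0.3482, 0.0186]
eef_rot: [180.0, -0.0, 112.8]
contact_force: [-1.4, -0.2, 1.6]
gripper_width: 0.0306
```

```bash
python3 - <<'E'
from h import *
b=snap('side');p=manip.get_state();print(p['tool_pos'],p['contact_force'],p['gripper_width'])
f=lambda im,u,v,w,h,s:cv2.resize(im[v-h:v+h,u-w:u+w],None,fx=s,fy=s,interpolation=cv2.INTER_CUBIC)
c=cv2.imread('pics/g3raw.png')[:,:,::-1]
g=np.hstack([np.clip(255*(f(i,347,285,32,36,8)/255.)**.5,0,255).astype(np.uint8)for i in(c,b)])
cv2.imwrite('pics/g4.png',g[:,:,::-1])
E
```

```text
[0.45815807 0.34821767 0.0185787 ] [-0.89595945 -0.7821311   1.9774053 ] 0.030527714635651477
```

View pics/g4.png

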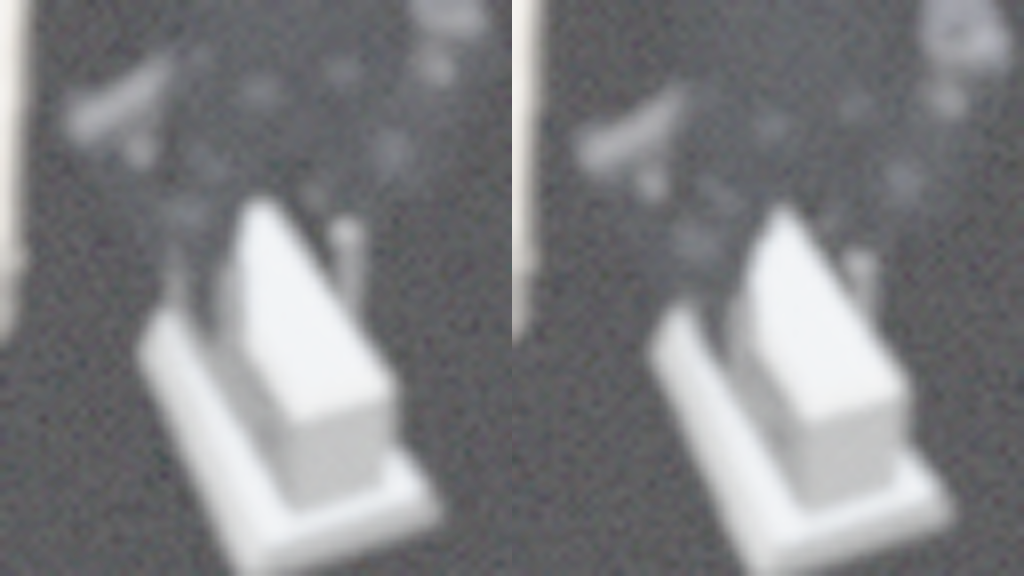

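Both pads now sit on the block's sides (opening 30.5 mm, steady). Lifting, turning −17.4° and moving over the landing.

Request:
step_arm(plan="0 0 0.01 0 0 0 0.02;0 0 0.03 0 0 0 0.02;0 0 0.05 0 0 0 0.02;-0.006 -0.03 0.05 0 0 -4 0.02;-0.013 -0.065 0.05 0 0 -8 0.02;-0.02 -0.1 0.05 0 0 -12 0.02;-0.025 -0.135 0.05 0 0 -16 0.02;-0.025 -0.17 0.05 0 0 -17.4 0.02;-0.025 -0.2 0.05 0 0 -17.4 0.02;-0.025 -0.215 0.05 0 0 -17.4 0.02;-0.025 -0.215 0.04 0 0 -17.4 0.02;-0.025 -0.215 0.025 0 0 -17.4 0.02;-0.025 -0.215 0.02 0 0 -17.4 0.02;-0.025 -0.215 0.02 0 0 -17.4 0.02")

```text
clock: 8.47
tool_pos: [0.4309, 0.1332, 0.0361]
eef_rot: [-179.7, 0.0, 95.4]
contact_force: [-0.6, 0.3, -5.3]
gripper_width: 0.0307
```

```bash
cat > look.py <<'E'
from h import *
import sys
p=manip.get_state();print(p['tool_pos'],p['eef_rot'],p['contact_force'],p['gripper_width'])
for c in('side','top'): snap(c,'%s_%s.png'%(sys.argv[1],c))
E
python3 look.py h; python3 - <<'E'
from h import *
# fit carriage in side view (held, bottom ~ z .02) using bright pixels only
b=cv2.imread('pics/h_side.png');t=cv2.imread('pics/h_top.png')
f=lambda im,u,v,w,h,s:cv2.resize(im[v-h:v+h,u-w:u+w],None,fx=s,fy=s,interpolation=cv2.INTER_CUBIC)
g=np.hstack([np.clip(255*(f(i,u,v,45,45,6)/255.)**.6,0,255).astype(np.uint8)for i,u,v in((b,353,245),(t,270,225))])
cv2.imwrite('pics/h.png',cv2.resize(g,(800,400)))
E
```

```text
[0.43088237 0.13316254 0.03605817] [-1.79713494e+02  1.36197678e-02  9.53702114e+01] [-0.57130692  0.2894533  -5.25998169] 0.030717044063781854
```

View pics/h.png

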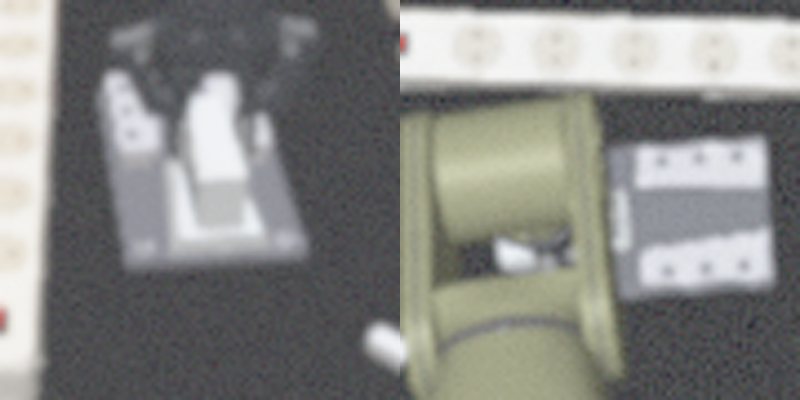

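The carriage is held square in front of the mouth. In the top crop its nose at (622,220) sits within 2 mm of the mouth's middle at (640,215). Lowering to the plate.

Request:
step_arm(plan="0 0 -0.004 0 0 0 0.02;0 0 -0.008 0 0 0 0.02;0 0 -0.009 0 0 0 0.02;0 0 -0.010 0 0 0 0.02;0 0 -0.010 0 0 0 0.02")

```text
clock: 8.98
tool_pos: [0.4329, 0.1332, 0.0282]
eef_rot: [-180.0, 0.0, 95.4]
contact_force: [0.1, 0.7, -4.0]
gripper_width: 0.0311
```

Request:
step_arm(plan="0 0 -0.001 0 0 0 0.02;0 0 -0.002 0 0 0 0.02;0 0 -0.003 0 0 0 0.02;0 0 -0.003 0 0 0 0.02")

```text
clock: 9.32
tool_pos: [0.4334, 0.1332, 0.0266]
eef_rot: [-180.0, 0.0, 95.4]
contact_force: [-3.9, -1.5, 4.8]
gripper_width: 0.0307
```

Touchdown on the plate at the expected height. Sliding in.

Request:
step_arm(plan="0.0009 -0.01 0 0 0 0 0.02;0.0019 -0.02 0 0 0 0 0.02;0.0028 -0.03 0 0 0 0 0.02;0.0038 -0.04 0 0 0 0 0.02;0.0047 -0.05 0 0 0 0 0.02;0.0057 -0.06 0 0 0 0 0.02;0.0066 -0.07 0 0 0 0 0.02;0.0076 -0.08 0 0 0 0 0.02;0.0076 -0.08 0 0 0 0 0.02;0.0076 -0.08 0 0 0 0 0.02")

```text
clock: 10.15
tool_pos: [0.442, 0.051, 0.0265]
eef_rot: [179.9, 0.2, 95.3]
contact_force: [-0.2, -5.3, 5.9]
gripper_width: 0.0306
```

Request:
step_arm(plan="0.0006 -0.006 0 0 0 0 0.02;0.0011 -0.012 0 0 0 0 0.02;0.0017 -0.018 0 0 0 0 0.02;0.0021 -0.022 0 0 0 0 0.02;0.0021 -0.022 0 0 0 0 0.02;0.0021 -0.022 0 0 0 0 0.02")

```text
clock: 10.65
tool_pos: [0.4424, 0.0331, 0.0267]
eef_rot: [-179.9, -0.3, 95.3]
contact_force: [-7.0, 13.2, 13.1]
gripper_width: 0.0306
```

Request:
step_arm(plan="-0.001 0 0.0008 0 0 0 0.02;-0.002 -0.001 0.0008 0 0 0 0.02;-0.002 -0.003 0.0008 0 0 0 0.02;-0.002 -0.004 0.0008 0 0 0 0.02;-0.002 -0.004 0.0008 0 0 0 0.02")

```text
clock: 11.07
tool_pos: [0.4419, 0.0276, 0.0266]
eef_rot: [179.8, -0.1, 95.3]
contact_force: [2.3, 7.0, 1.4]
gripper_width: 0.0307
```

It was one-sided and is still sliding freely. Continuing.

Request:
step_arm(plan="0.0001 -0.002 0 0 0 0 0.02;0.0002 -0.004 0 0 0 0 0.02;0.0003 -0.006 0 0 0 0 0.02;0.0003 -0.006 0 0 0 0 0.02;0.0003 -0.006 0 0 0 0 0.02")

```text
clock: 11.48
tool_pos: [0.4421, 0.0263, 0.0267]
eef_rot: [179.8, -0.7, 95.1]
contact_force: [3.3, 28.3, 2.1]
gripper_width: 0.0308
```

Request:
step_arm(plan="0 0 0 0 0 0 0.02;0 0 0 0 0 0 0.02;0 0 0 0 0 0 0.02;0 0 0 0 0 0 0.02;0 0.004 0 0 0 0 0.02;0 0.005 0 0 0 0 0.02;0 0.005 0 0 0 0 0.065;0 0.005 0 0 0 0 0.065;0 0.005 0 0 0 0 0.065;0 0.005 0 0 0 0 0.065;0 0.005 0 0 0 0 0.065;0 0.005 0.03 0 0 0 0.065;0 0.005 0.06 0 0 0 0.065;0 0.005 0.1 0 0 0 0.0854;0 0.005 0.14 0 0 0 0.0854;0 -0.03 0.18 0 0 0 0.0854;0 -0.07 0.18 0 0 0 0.0854;0 -0.11 0.18 0 0 0 0.0854;0 -0.15 0.18 0 0 0 0.0854;0 -0.19 0.18 0 0 0 0.0854")

```text
clock: 13.15
tool_pos: [0.4408, -0.1694, 0.2069]
eef_rot: [179.9, 0.1, 95.4]
contact_force: [1.4, -0.3, 0.0]
gripper_width: 0.0851
```

Request:
step_arm(plan="0.02 -0.04 0 0 0 -8 0.0854;0.03 -0.08 0 0 0 -15 0.0854;0.04 -0.12 0 0 0 -20 0.0854;0.05 -0.14 0 0 0 -26.9 0.0854;0.05 -0.14 0 0 0 -26.9 0.0854")

```text
clock: 13.57
tool_pos: [0.4914, -0.3116, 0.2055]
eef_rot: [-180.0, 0.1, 68.0]
contact_force: [-0.2, 0.3, -0.9]
gripper_width: 0.0853
```

```bash
python3 look.py i; python3 - <<'E'
from h import *
im={'top':cv2.imread('pics/i_top.png'),'side':cv2.imread('pics/i_side.png')}
# joint fit of carriage in way: bright = carriage (>=... ) hard vs rails; print crop
f=lambda im,u,v,w,h,s:cv2.resize(im[v-h:v+h,u-w:u+w],None,fx=s,fy=s,interpolation=cv2.INTER_CUBIC)
x=np.radians(-84.6)
for c,d in(('top',[.002,.0022,0]),('side',[-.002,-.0030,0])):
    O=np.array([.4386,.0735,0])+d
    for P in([-.0,.054,.024],[0,-.054,.024],[.0,0,.008]): print(c,(proj(c,O+R(x)@P)).round(1))
g=np.hstack([f(im['side'],353,235,32,32,12),f(im['top'],283,225,32,32,12)])
cv2.imwrite('pics/i.png',g); print(g.shape)
E
```

```text
[ 0.49140069 -0.31162039  0.20547197] [-1.79988918e+02  5.98374129e-02  6.80194852e+01] [-0.16312123  0.30089577 -0.86021248] 0.08532564824401147
top [277.7 213.2]
top [279.3 243.7]
top [278.8 228.8]
side [334.4 232.8]
side [368.3 231. ]
side [351.2 236. ]
(768, 1536, 3)
```

View pics/i.png

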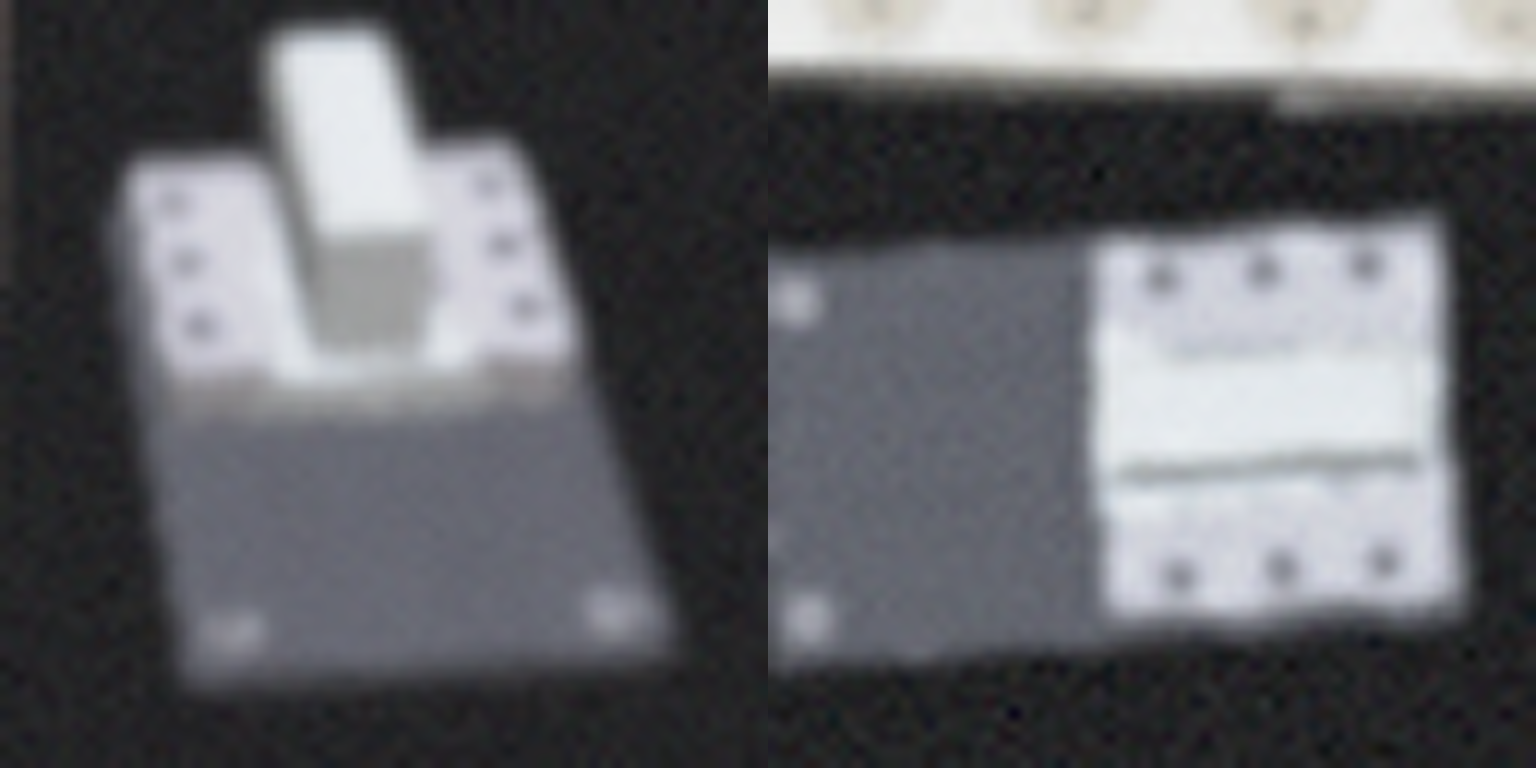

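The carriage sits in the way with its tail at top-crop column ~1093, against ~1097 for the line of the rail ends, so it is flush to about a pixel. I'll check that numerically and refine the tray relative to the carriage in the same cameras.

```bash
python3 - <<'E'
from h import *
im={'top':cv2.imread('pics/i_top.png'),'side':cv2.imread('pics/i_side.png')}
g=im['top'].astype(float).mean(2)
# per-row half-crossing of plate->bright edge near col 278
for v in range(213,244):
    r=g[v,268:290]; lo=np.median(r[:6]); hi=np.median(r[13:17]); h=(lo+hi)/2
    k=np.argmax(r>h); print(v,round(268+k-1+(h-r[k-1])/(r[k]-r[k-1]),2),int(hi),end=' | ')
print()
O=np.array([.4406,.0763,0]);x=np.radians(-84.6)
for y in(-.05,-.02,0,.02,.05): print(y,proj('top',O+R(x)@[0,y,.023]))
# before: mouth-rail refit of the way in both pictures, tray refit from initial ones
a={'top':cv2.imread('pics/a.png'),'side':cv2.imread('pics/b.png')}
for nm,parts,p0,crs,lh in(('tray',TRAY,[.523,-.35,np.radians(-112)],{'top':(378,192,418,226),'side':(313,166,343,188)},[(50,130),(45,90)]),):
    for (c,cr),l in zip(crs.items(),lh):
        for l2 in(l,(l[0]+10,l[1]+20)):
            X,F=fit([(c,cr,soft(a[c],cr,*l2))],parts,p0);print(nm,c,X[:2].round(4),np.degrees(X[2]).round(1),round(F,1))
m=manip.masks_of('top','tray_center')
for q in m: print(q['score'],q['xy'],q['pixels'].sum())
E
```

```text
213 277.42 154 | 214 277.51 184 | 215 277.4 175 | 216 277.4 166 | 217 277.57 184 | 218 277.78 204 | 219 277.71 209 | 220 277.53 212 | 221 277.4 218 | 222 277.48 222 | 223 277.63 226 | 224 277.76 231 | 225 277.8 233 | 226 277.72 231 | 227 277.64 232 | 228 277.58 233 | 229 277.5 233 | 230 277.5 227 | 231 277.37 200 | 232 277.19 172 | 233 277.63 195 | 234 277.93 224 | 235 278.17 227 | 236 278.6 218 | 237 278.67 212 | 238 278.66 212 | 239 278.47 206 | 240 278.47 200 | 241 278.47 200 | 242 278.6 201 | 243 278.8 183 | 
-0.05 [279.12354358 242.57714091]
-0.02 [278.65248192 234.02435634]
0 [278.34057942 228.36132955]
0.02 [278.03037156 222.72907107]
0.05 [277.56820709 214.33782764]
tray top [ 0.5249 -0.3481] -111.7 21.1
tray top [ 0.5246 -0.3482] -112.0 40.0
tray side [ 0.5215 -0.3577] -111.9 38.3
tray side [ 0.5197 -0.3584] -108.7 80.5
```

The tail edge reads about 0.3–0.4 px (~1 mm) outside the rail-end line, which is marginal. I'll press once more from behind the block with closed fingers.

Request:
step_arm(plan="-0.015 0.04 0 0 0 7 0;-0.025 0.08 0 0 0 14 0;-0.035 0.12 0 0 0 21 0;-0.045 0.16 0 0 0 27.4 0;-0.056 0.2 0 0 0 27.4 0;-0.056 0.24 0 0 0 27.4 0;-0.056 0.28 0 0 0 27.4 0;-0.056 0.32 0 0 0 27.4 0;-0.056 0.36 0 0 0 27.4 0;-0.056 0.395 0 0 0 27.4 0;-0.056 0.413 -0.01 0 0 27.4 0;-0.056 0.413 -0.05 0 0 27.4 0;-0.056 0.413 -0.09 0 0 27.4 0;-0.056 0.413 -0.13 0 0 27.4 0;-0.056 0.413 -0.155 0 0 27.4 0;-0.056 0.413 -0.17 0 0 27.4 0;-0.056 0.413 -0.174 0 0 27.4 0;-0.056 0.413 -0.174 0 0 27.4 0;-0.056 0.413 -0.174 0 0 27.4 0")

```text
clock: 15.3
tool_pos: [0.4354, 0.1062, 0.0333]
eef_rot: [179.9, -0.0, 95.9]
contact_force: [0.3, 0.6, 0.2]
gripper_width: 0.0002
```

Request:
step_arm(plan="0.0008 -0.008 0 0 0 -0.5 0;0.0014 -0.015 0 0 0 -0.5 0;0.0019 -0.02 0 0 0 -0.5 0;0.0021 -0.022 0 0 0 -0.5 0;0.0023 -0.024 0 0 0 -0.5 0;0.0023 -0.024 0 0 0 -0.5 0")

```text
clock: 15.8
tool_pos: [0.4384, 0.0823, 0.0334]
eef_rot: [179.9, -0.1, 95.3]
contact_force: [-0.5, 5.3, 4.1]
gripper_width: 0.0002
```

Request:
step_arm(plan="0.0001 -0.001 0 0 0 0 0;0.0002 -0.002 0 0 0 0 0;0.0003 -0.003 0 0 0 0 0;0.0004 -0.004 0 0 0 0 0;0.0005 -0.005 0 0 0 0 0;0.0005 -0.005 0 0 0 0 0;0.0005 -0.005 0 0 0 0 0;0.0005 -0.005 0 0 0 0 0;0.0005 -0.005 0 0 0 0 0")

```text
clock: 16.55
tool_pos: [0.4384, 0.0823, 0.0336]
eef_rot: [179.9, -0.8, 95.1]
contact_force: [-2.6, 25.3, 4.7]
gripper_width: -0.0
```

Request:
step_arm(plan="0.0001 -0.001 0 0 0 0 0;0.0002 -0.002 0 0 0 0 0;0.0002 -0.002 0 0 0 0 0;0.0002 -0.002 0 0 0 0 0;0.0002 -0.002 0 0 0 0 0;0 0.003 0 0 0 0 0;0 0.01 0 0 0 0 0;0 0.02 0.01 0 0 0 0;0 0.02 0.05 0 0 0 0;0 0.02 0.09 0 0 0 0.0854;0 0.0 0.13 0 0 0 0.0854;0.01 -0.04 0.16 0 0 -4 0.0854;0.02 -0.08 0.16 0 0 -11 0.0854;0.03 -0.12 0.16 0 0 -18 0.0854;0.04 -0.16 0.16 0 0 -25 0.0854;0.05 -0.2 0.16 0 0 -27.3 0.0854;0.06 -0.24 0.16 0 0 -27.3 0.0854;0.07 -0.28 0.16 0 0 -27.3 0.0854;0.08 -0.32 0.16 0 0 -27.3 0.0854;0.085 -0.36 0.16 0 0 -27.3 0.0854")

```text
clock: 18.22
tool_pos: [0.5224, -0.2801, 0.1929]
eef_rot: [180.0, 0.0, 68.0]
contact_force: [0.1, 1.1, 1.0]
gripper_width: 0.0855
```

```bash
python3 look.py j; python3 - <<'E'
from h import *
g=np.mean([manip.camera('top').astype(float).mean(2) for _ in range(6)]+[cv2.imread('pics/j_top.png').astype(float).mean(2)],0)
L=[]
for v in range(213,244):
    r=g[v,268:290]; lo=np.median(r[:6]); hi=np.median(r[13:17]); h=(lo+hi)/2
    k=np.argmax(r>h); L.append((v,268+k-1+(h-r[k-1])/(r[k]-r[k-1])));print(v,round(L[-1][1],2),end=' | ')
E
```

```text
[ 0.52244321 -0.28014322  0.19285837] [1.79960540e+02 1.85102189e-02 6.80093197e+01] [0.09574729 1.12509706 1.01351104] 0.0854922497335455
213 277.4 | 214 277.54 | 215 277.43 | 216 277.38 | 217 277.56 | 218 277.75 | 219 277.69 | 220 277.47 | 221 277.33 | 222 277.37 | 223 277.57 | 224 277.89 | 225 278.05 | 226 278.17 | 227 278.29 | 228 278.44 | 229 278.52 | 230 278.57 | 231 278.58 | 232 278.38 | 233 278.48 | 234 278.63 | 235 278.75 | 236 278.86 | 237 278.76 | 238 278.57 | 239 278.51 | 240 278.48 | 241 278.47 | 242 278.6 | 243 278.75 |
```

```bash
python3 - <<'E'
from h import *
for c,reg,lab in(('top',(274,222,312,232),'block/tail'),('top',(276,215,312,220),'raillo'),('top',(240,215,275,245),'plate'),('side',(326,203,346,235),'Lrail'),('side',(343,202,364,236),'block'),('side',(330,238,380,262),'plate')):
    u0,v0,u1,v1=reg
    A=cv2.imread('pics/i_%s.png'%c).astype(np.float32).mean(2);B=cv2.imread('pics/j_%s.png'%c).astype(np.float32).mean(2)
    a,b=A[v0:v1,u0:u1],B[v0:v1,u0:u1]
    # least-squares shift between i and j
    gy,gx=np.gradient((a+b)/2);M=np.stack([gx.ravel(),gy.ravel(),np.ones(a.size)],1)
    s,*_=np.linalg.lstsq(M,-(b-a).ravel(),rcond=None);print(c,lab,'shift',s[:2].round(2),'meanabs',np.abs(b-a).mean().round(1))
A=cv2.imread('pics/i_top.png').mean(2);B=cv2.imread('pics/j_top.png').mean(2)
for v in range(219,238): print(v,A[v,274:284].astype(int),B[v,274:284].astype(int), A[v,304:314].astype(int),B[v,304:314].astype(int))
E
```

```text
top block/tail shift [ 0.45 -0.02] meanabs 6.0
top raillo shift [ 0.01 -0.02] meanabs 2.2
top plate shift [0. 0.] meanabs 3.0
side Lrail shift [-0.03 -0.04] meanabs 2.3
side block shift [-0.07 -0.21] meanabs 3.4
side plate shift [ 0.01 -0.  ] meanabs 1.9
219 [103 102 100 120 172 209 213 208 209 210] [106 102 102 123 174 207 213 213 209 214] [215 209 175 115  58  33  32  36  38  32] [215 211 172 111  58  24  34  37  37  36]
220 [102 100  97 128 186 221 222 215 217 210] [108 101 101 133 188 220 223 217 214 211] [215 202 174 115  56  28  30  33  26  35] [213 207 175 113  55  35  32  29  40  35]
221 [103 102 102 137 195 229 231 225 223 213] [ 99 107 106 141 204 231 229 225 219 214] [209 201 172 116  58  27  35  39  39  32] [214 201 164 115  58  24  40  39  35  35]
222 [106 101 102 133 194 228 229 229 226 218] [101 100 102 137 202 231 233 230 226 219] [213 208 180 118  59  29  36  31  38  37] [216 202 169 110  55  32  31  27  30  34]
223 [101 100  99 125 186 224 228 226 228 225] [102  97 104 133 187 222 226 227 227 222] [218 222 195 129  59  34  32  36  29  28] [221 205 182 121  61  24  3
[... 1722 characters left out ...]
 27  37  31]
234 [103 103 102 119 167 209 221 224 226 225] [104  98 104 100 124 187 222 226 225 226] [214 213 210 176 112  55  30  28  37  39] [213 218 211 172 114  50  35  33  36  21]
235 [105 108  99 118 157 201 224 227 228 227] [103 105 104  99 122 183 220 229 228 226] [214 216 210 171 110  54  32  37  42  28] [214 211 207 174 114  50  32  37  39  34]
236 [103  97 103 110 135 179 210 219 217 219] [101 107 103  98 115 168 210 218 222 219] [215 215 205 174 114  60  35  36  32  33] [213 214 211 175 112  55  32  35  37  37]
237 [100 102 101 103 125 174 205 212 212 212] [107 103 107 102 124 169 205 213 211 211] [212 214 211 177 116  60  34  32  36  35] [212 214 209 176 122  68  35  25  32  30]
```

The firmer press moved the carriage in: the tail edge now reads at or slightly inside the rail-end line, and the nose is at the far rail ends. It is home. Now the tray, at about (0.522, −0.351) in the robot frame with tool yaw 68°.

Request:
step_arm(plan="0 -0.035 -0.03 0 0 0 0.0854;0 -0.07 -0.07 0 0 0 0.0854;0 -0.07 -0.1 0 0 0 0.0854;0 -0.07 -0.13 0 0 0 0.0854;0 -0.07 -0.13 0 0 0 0.0854;0 -0.07 -0.13 0 0 0 0.0854")

```text
clock: 19.12
tool_pos: [0.5209, -0.3458, 0.0604]
eef_rot: [-179.7, -0.1, 68.1]
contact_force: [-0.1, -0.4, 0.6]
gripper_width: 0.0852
```

Request:
step_arm(plan="0.001 -0.005 -0.02 0 0 0 0.08;0.001 -0.005 -0.035 0 0 0 0.08;0.001 -0.005 -0.045 0 0 0 0.08;0.001 -0.005 -0.05 0 0 0 0.08;0.001 -0.005 -0.05 0 0 0 0.08")

```text
clock: 19.53
tool_pos: [0.5227, -0.3519, 0.0115]
eef_rot: [-179.9, -0.0, 68.1]
contact_force: [-1.3, -0.4, -0.1]
gripper_width: 0.0798
```

```bash
python3 look.py k; python3 - <<'E'
from h import *
f=lambda im,u,v,w,h,s:cv2.resize(im[v-h:v+h,u-w:u+w],None,fx=s,fy=s,interpolation=cv2.INTER_CUBIC)
b=cv2.imread('pics/k_side.png');t=cv2.imread('pics/k_top.png')
# tip ray test: brightened crop saved only
print(proj('side',[.522,-.351,.016]))
E
```

```text
[ 0.52271382 -0.35190688  0.01151824] [-1.79913028e+02 -2.84039227e-02  6.80875441e+01] [-1.32635671 -0.41758499 -0.12741322] 0.07981629504153573
[325.92422423 175.36496222]
```

Request:
step_arm(plan="-0.0005 0.001 -0.004 0 0 0 0.07;-0.0005 0.001 -0.008 0 0 0 0.07;-0.0005 0.001 -0.011 0 0 0 0.07;-0.0005 0.001 -0.011 0 0 0 0.07")

```text
clock: 19.97
tool_pos: [0.5221, -0.3514, 0.0003]
eef_rot: [-179.9, -0.0, 68.1]
contact_force: [-0.1, -0.5, -0.7]
gripper_width: 0.0701
```

Request:
step_arm(plan="0 0 -0.002 0 0 0 0.065;0 0 -0.004 0 0 0 0.065;0 0 -0.006 0 0 0 0.065;0 0 -0.006 0 0 0 0.065")

```text
clock: 20.3
tool_pos: [0.5223, -0.3516, -0.0054]
eef_rot: [-180.0, -0.0, 68.0]
contact_force: [-0.1, 0.4, 0.3]
gripper_width: 0.0648
```

Request:
step_arm(plan="0 0 0 0 0 0 0.035;0 0 0 0 0 0 0.035;0 0 0 0 0 0 0.035;0 0 0 0 0 0 0.035;0 0 0 0 0 0 0.035;0 0 0 0 0 0 0.035;0 0 0 0 0 0 0.035", grip_force=40)

```text
clock: 20.88
tool_pos: [0.5228, -0.352, -0.0046]
eef_rot: [180.0, 0.0, 68.0]
contact_force: [0.4, -1.3, 0.6]
gripper_width: 0.0463
```

Tray gripped (46.3 mm). Lifting, turning +27.4° and moving above the carriage.

Request:
step_arm(plan="0 0 0.02 0 0 0 0.035;0 0 0.06 0 0 0 0.035;0 0 0.1 0 0 0 0.035;-0.005 0.03 0.13 0 0 5 0.035;-0.012 0.065 0.13 0 0 10 0.035;-0.02 0.1 0.13 0 0 15 0.035;-0.028 0.135 0.13 0 0 20 0.035;-0.037 0.17 0.13 0 0 25 0.035;-0.046 0.205 0.13 0 0 27.4 0.035;-0.055 0.24 0.13 0 0 27.4 0.035;-0.063 0.275 0.13 0 0 27.4 0.035;-0.07 0.31 0.13 0 0 27.4 0.035;-0.076 0.34 0.13 0 0 27.4 0.035;-0.08 0.36 0.12 0 0 27.4 0.035;-0.08 0.37 0.11 0 0 27.4 0.035;-0.08 0.375 0.1 0 0 27.4 0.035;-0.08 0.375 0.1 0 0 27.4 0.035;-0.08 0.375 0.1 0 0 27.4 0.035")

```text
clock: 22.38
tool_pos: [0.4419, 0.0227, 0.0939]
eef_rot: [-179.8, 0.0, 95.4]
contact_force: [-0.3, -0.5, -1.0]
gripper_width: 0.0462
```

```bash
python3 look.py l; python3 - <<'E'
from h import *
b=cv2.imread('pics/l_side.png').astype(float).mean(2)
np.set_printoptions(linewidth=250)
# tray expected outline projected at current z, carriage top corners
p=manip.get_state()['tool_pos'];zf=p[2]+.0046
x=np.radians(-84.6)
d=[-.002,-.003,0]
for n,P in(('tray',[[sx*.0525,sy*.0235,z] for sx in(-1,1) for sy in(-1,1) for z in(0,.032)]),):
    for q in P: print(n,q,proj('side',np.array([p[0],p[1],zf])+d+R(x)@q).round(1))
E
```

```text
[0.44189987 0.02267539 0.09386053] [-1.79840387e+02  3.34262540e-03  9.54408987e+01] [-0.30375638 -0.46195653 -0.97976941] 0.04621933531983427
tray [-0.0525, -0.0235, 0] [359.8 211.4]
tray [-0.0525, -0.0235, 0.032] [360.2 202.4]
tray [-0.0525, 0.0235, 0] [344.6 212.1]
tray [-0.0525, 0.0235, 0.032] [344.7 203.1]
tray [0.0525, -0.0235, 0] [354.6 194.7]
tray [0.0525, -0.0235, 0.032] [354.9 186.2]
tray [0.0525, 0.0235, 0] [340.5 195.4]
tray [0.0525, 0.0235, 0.032] [340.6 186.8]
```

Request:
step_arm(plan="0.0006 0.0004 -0.01 0 0 0 0.035;0.0006 0.0004 -0.018 0 0 0 0.035;0.0006 0.0004 -0.024 0 0 0 0.035;0.0006 0.0004 -0.028 0 0 0 0.035;0.0006 0.0004 -0.030 0 0 0 0.035;0.0006 0.0004 -0.032 0 0 0 0.035;0.0006 0.0004 -0.032 0 0 0 0.035")

```text
clock: 23.07
tool_pos: [0.4429, 0.0236, 0.0627]
eef_rot: [-180.0, -0.0, 95.5]
contact_force: [-0.5, -0.6, -1.0]
gripper_width: 0.0464
```

Request:
step_arm(plan="0 0 -0.002 0 0 0 0.035;0 0 -0.004 0 0 0 0.035;0 0 -0.006 0 0 0 0.035;0 0 -0.007 0 0 0 0.035;0 0 -0.007 0 0 0 0.035")

```text
clock: 23.48
tool_pos: [0.4434, 0.0233, 0.0562]
eef_rot: [180.0, 0.0, 95.5]
contact_force: [1.4, -1.9, -1.7]
gripper_width: 0.0462
```

Request:
step_arm(plan="0 0 -0.001 0 0 0 0.035;0 0 -0.002 0 0 0 0.035;0 0 -0.003 0 0 0 0.035;0 0 -0.003 0 0 0 0.035")

```text
clock: 23.82
tool_pos: [0.4435, 0.0233, 0.0534]
eef_rot: [180.0, 0.0, 95.5]
contact_force: [0.7, -2.6, 1.6]
gripper_width: 0.0459
```

Request:
step_arm(plan="0 0 -0.001 0 0 0 0.035;0 0 -0.0015 0 0 0 0.035;0 0 -0.0015 0 0 0 0.035")

```text
clock: 24.07
tool_pos: [0.4435, 0.0233, 0.0533]
eef_rot: [-180.0, 0.0, 95.5]
contact_force: [-5.1, -2.9, 9.8]
gripper_width: 0.0463
```

It is seated: height as expected and contact is building. Releasing straight up and clearing the view.

Request:
step_arm(plan="0 0 0.001 0 0 0 0.046;0 0 0.001 0 0 0 0.052;0 0 0.001 0 0 0 0.065;0 0 0.001 0 0 0 0.07;0 0 0.001 0 0 0 0.075;0 0 0.001 0 0 0 0.075;0 0 0.02 0 0 0 0.075;0 0 0.05 0 0 0 0.075;0 0 0.09 0 0 0 0.075;0 0 0.13 0 0 0 0.075;0 -0.04 0.15 0 0 0 0.075;0 -0.08 0.15 0 0 0 0.075;0 -0.12 0.15 0 0 0 0.075;0 -0.16 0.15 0 0 0 0.075;0 -0.2 0.15 0 0 0 0.075;0 -0.24 0.15 0 0 0 0.075;0 -0.28 0.15 0 0 0 0.075;0 -0.32 0.15 0 0 0 0.075;0 -0.32 0.15 0 0 0 0.075")

```text
clock: 25.65
tool_pos: [0.4425, -0.302, 0.2014]
eef_rot: [-180.0, 0.1, 95.1]
contact_force: [-1.0, 0.2, -0.2]
gripper_width: 0.0749
```

```bash
python3 look.py m; python3 - <<'E'
from h import *
f=lambda im,u,v,w,h,s:cv2.resize(im[v-h:v+h,u-w:u+w],None,fx=s,fy=s,interpolation=cv2.INTER_CUBIC)
b=cv2.imread('pics/m_side.png');t=cv2.imread('pics/m_top.png');a=cv2.imread('pics/a.png');s=cv2.imread('pics/b.png')
cv2.imwrite('pics/m.png',np.hstack([f(b,350,225,33,40,6),f(t,285,225,33,40,6)]))
# bystanders moved? 
for n,I,J,u,v,r in(('beaker',a,t,188,176,12),('jar',a,t,398,166,9),('loupe',a,t,220,263,9),('beaker s',s,b,285,305,14),('jar s',s,b,290,175,8),('loupe s',s,b,402,281,12)):
    A,B=[x[v-r:v+r,u-r:u+r].astype(float) for x in(I,J)];print(n,np.abs(A-B).mean().round(1))
E
```

```text
[ 0.44254123 -0.30204034  0.20142726] [-1.79970154e+02  1.15988052e-01  9.51330863e+01] [-0.9505357  0.1607301 -0.2263024] 0.07490579484448098
beaker 3.8
jar 3.8
loupe 3.5
beaker s 2.1
jar s 2.3
loupe s 2.6
```

View pics/m.png

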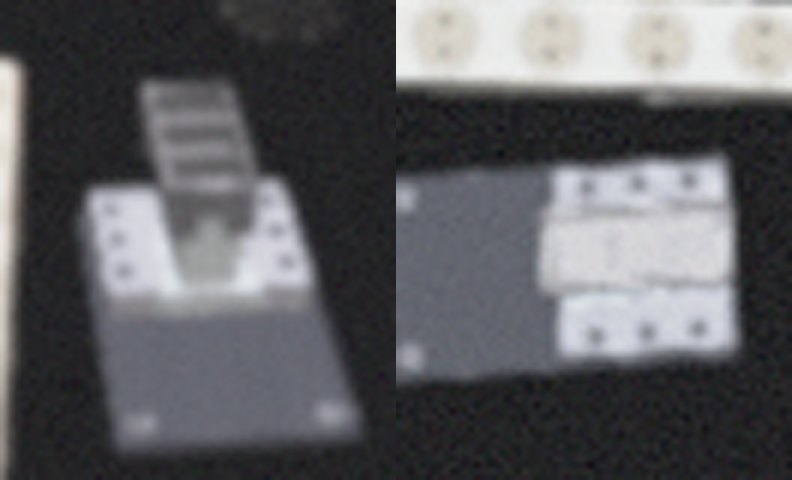

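The tray is on the block with its feet over the corners, and the carriage tail looks flush. One numeric check of the tray's pose, then hand in.

```bash
python3 - <<'E'
from h import *
b=cv2.imread('pics/m_side.png').astype(float).mean(2);j=cv2.imread('pics/j_side.png').astype(float).mean(2)
# tail foot / rails front unchanged since the press?
for n,(u0,v0,u1,v1) in(('tail',(343,232,368,244)),('rails+plate',(328,244,380,262))): print(n,np.abs(b-j)[v0:v1,u0:u1].mean().round(1))
# edge contrast of tray silhouette vs seated model and vs 4 mm higher, with level/tilt alternatives
im=cv2.imread('pics/m_side.png')
gy,gx=np.gradient(cv2.GaussianBlur(b,(0,0),.6));G=np.hypot(gx,gy)
from scipy.ndimage import map_coordinates
x=np.radians(-84.6);B=np.array([-.05,.0235])
best=[]
for dz in np.arange(-.004,.0121,.002):
  sc=max((sum(map_coordinates(G,np.array([proj('side',np.array([.4434-.002+ex,.0236-.003+ey,.058+dz])+R(x)@[-.0525+.105*k,s,.032]) for k in np.linspace(0,1,25) for s in(-.0235,.0235)]).T[::-1],order=1))/50,ex,ey) for ex in(-.002,0,.002) for ey in(-.002,0,.002))
  print(round(dz,3),np.round(sc,3))
print(manip.get_state()['contact_force'],manip.get_state()['clock'])
manip.hand_in()
E
```

```text
tail 1.4
rails+plate 2.0
-0.004 [ 2.0154e+01  0.0000e+00 -2.0000e-03]
-0.002 [ 2.0445e+01  0.0000e+00 -2.0000e-03]
0.0 [ 2.0811e+01  2.0000e-03 -2.0000e-03]
0.002 [2.1062e+01 2.0000e-03 0.0000e+00]
0.004 [2.1204e+01 2.0000e-03 2.0000e-03]
0.006 [2.0991e+01 2.0000e-03 2.0000e-03]
0.008 [2.0424e+01 2.0000e-03 2.0000e-03]
0.01 [1.9591e+01 2.0000e-03 2.0000e-03]
0.012 [1.8536e+01 2.0000e-03 2.0000e-03]
[-0.5640238   1.01095971 -0.29406793] 25.75
the job is handed in; nothing more can be done
```

The carriage is wedged home in the tapered way and the tray is stacked on top of it. I handed the job in at 25.75 s of the 72 s allowed; the hand-in gives no verdict.

**Carriage:** I took the look-alike farthest to the robot's left and slid it in nose first. The first press, about 28 N through the grip, left it roughly 1 mm short. A second press from behind the block, measured at 25 N and then 2 mm further for an estimated 33 N, moved it in. After that its tail read flush to about 1 mm inside the rail ends. The pictures show no movement since that press.

**Tray:** I lowered the larger tray over the block, and its feet passed the chamfer without side load. It reached the height calculated for a full seat, with contact force building there. In the last picture it looks flat, with its feet over the corners.

**Bystanders:** The beaker, loupe and jar look unchanged in both cameras.

**Checks that disagreed or proved little:**
- **Fingertip height:** the tips were about 2 cm or more higher than the given figures imply, so the first carriage grasp closed on the chamfer and had to be redone lower.
- **Camera agreement:** the two cameras differed by about 5 mm. I averaged them and matched the result against where the robot felt contact.
- **Tray height by image:** the final image check favoured about 4 mm above the seat, but its scores were too close together to decide. For the height I relied on the robot's reading.

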